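Make up a pack of carving wood to weight on the dial scale

TASK

Make up a pack of carving wood on the dial scale: slide the narrowest of the three thin boards up out of the slotted rack and put it in the pan, and add offcuts from the stand, or take off a piece that is too heavy and put it back on the stand, until the pointer rests at the target tab, within the tab's width. Set things down gently so that the pan never bottoms, and leave the two wider boards in the rack and the tools on the bench where they are.

Things in the scene. Friction and masses are not known exactly. Their poses are not given: they have to be found in the camera images.
- scale: Dial spring scale fixed to the bench: housing 190 mm square and 58 mm high under the pan, and a round dial 160 mm across beyond the pan's far edge, lying at a slope of 30 degrees so that it faces up and away from the robot, highest edge (next to the pan) about 92 mm above the bench. Origin on the bench below the pan's centre; x points from the pan to the dial, away from the robot, z up.
- pan_floor (a point): Centre of the inner floor of the pan, a steel tray 200 mm (x) by 230 mm (y) outside, walls 3.5 mm, rim 10.5 mm above the inner floor; axes as the scale's. It moves straight up and down on its spring; the floor is 96 mm above the bench when empty. One block stands in it at the start, about 50 mm from its centre on the robot's side.
- pan (a joint): How far the pan has sunk, m: 0 when empty, 0.020 at 500 g (0.04 mm per gram, linear; 245 N/m, damped, settles within 1 s); it strikes its stop (bottoms) at 0.028, a load of 700 g or a push of 7 N.
- pointer (a joint): Angle of the dial's black pointer, rad, clockwise as seen facing the dial from its zero at 7 o'clock; geared to the pan: 5.236 (300 degrees) at 500 g, so 0.01047 per gram. The dial has a long tick for every 50 g and a short one for every 10 g.
- marker (a joint): Angle of the brass target tab on the dial's rim, on the same scale and from the same zero as the pointer. It is set already; it stands somewhere between 240 g and 280 g.
- pointer_tip (a point): Tip of the pointer, 56 mm from the dial's centre.
- marker_tip (a point): The point at the middle of the brass target tab on the circle run by the pointer's tip; the tab is about 20 mm wide along that circle (10 mm, or 17 g, either side of this point).
- stand: Low wooden stand for the offcuts, fixed on the bench left or right of the scale; top 270 mm (x) by 225 mm (y), 96 mm above the bench, no rim. Origin at the middle of its foot, z up. The offcuts stand in two rough rows along its x: places at x = -85, 0, 85 mm and y = -52, 52 mm, of which the one at (85, 52) is free.
- rack: Slotted wooden rack fixed on the bench on the other side of the scale, 198 mm (x) by 136 mm (y) by 47 mm high. Three slots run along its y, at x = -60, 0 and +60 mm, each 12.5 mm wide, open at both ends, slot floor 15 mm above the bench. Each holds one thin board standing on its long edge. Origin at the middle of its foot, z up.
- low_board: The narrowest of the three thin boards: hardwood, 9 mm thick (x), 120 mm long (y), 75 mm from edge to edge (z), about 95 g (the timber varies by 8 percent either way). Origin at the middle of its lower long edge; in the rack its upper edge is 90 mm above the bench, 17 mm lower than the two others.
- low_board_mid (a point): Centre of the narrowest board.
- tall_board_a: A wider thin board, 9 mm thick (x), 120 mm long (y), 92 mm from edge to edge (z), standing in a rack slot; origin at the middle of its lower edge. Stays in the rack.
- tall_board_b: The other wider thin board, the same size as the first, standing in another rack slot; origin at the middle of its lower edge. Stays in the rack.
- drum_blank: Large round hardwood block, 68 mm across, 62 mm high, upright, about 260 g; its origin is the centre of its underside as it stands on the stand, z up. It starts in the pan or on the stand (if it starts in the pan the thick bar is on the stand, and the other way round).
- thick_bar: Thickest square bar, 38 by 38 mm, 62 mm long, lying, about 100 g; its origin is the centre of its underside, x along its length, z up. It starts on the stand or in the pan.
- middle_bar: Middle square bar, 30 by 30 mm, 62 mm long, lying on the stand, about 64 g; its origin is the centre of its underside, x along its length, z up.
- slim_bar: Slim square bar, 24 by 24 mm, 52 mm long, lying on the stand, about 35 g; its origin is the centre of its underside, x along its length, z up.
- disc_blank: Flat round blank, 44 mm across, 28 mm high, about 49 g; its origin is the centre of its underside as it stands on the stand, z up.
- knob_blank: Small round blank, 30 mm across, 36 mm high, upright, about 29 g; its origin is the centre of its underside as it stands on the stand, z up. All offcuts are of one dense hardwood with pale waxed ends; their true weights are within 8 percent of those given.
- mallet: Bystander: round wooden carver's mallet standing on its head, handle up, 74 mm across, 185 mm high, between the robot and the scale; origin at its foot.
- drawknife: Bystander: drawknife lying flat on the far side, 240 mm (y) by 115 mm (x), 28 mm high; origin below the middle of its blade.
- wax_tin: Bystander: amber glass jar of wax, 64 mm across, 55 mm high, on the far side; origin at its foot.
- gouge: Bystander: slim tool with a wooden handle, 160 mm long, lying between the robot and the scale; origin at its middle.
There are look-alikes about, which are no part of the job. What is shaped like the middle_bar but blue or grey is not meant.

How it is judged:
By the outcome, as a careful person would: the job done as asked, in the order asked, and still so for the second after the job is handed in, with the robot touching nothing.
It also fails if it takes over 72 s, if anything falls off the work surface, if the arm or the gripper's body presses on something with over 40 N, if the wrist force passes 120 N, or if a joint passes its speed limit or range.

ROBOT

A 6-joint arm with a two-finger parallel gripper is mounted at the origin on the work surface. World frame = base frame: x ahead of the robot, y to its left, z up, the work surface at z = 0. Lengths are in m, angles in rad, forces in N, time in s.
With the tool pointing down it reaches from about 0.225 to 0.875 m from the base axis. Payload 3.4 kg.
Tool frame: the origin (TCP) lies midway between the tips of the shut fingers; the grasp point (between the pads) lies 19 mm behind it; z points along the fingers, y is the line along which they close (so a half turn about z gives the same grasp; the last joint's range is limited). The gripper opens to 85 mm and grips with 20 to 120 N. Pads are 22 mm wide; open, the fingers measure 114 mm over their backs; the gripper's body (76 mm by 85 mm) begins 54 mm behind the grasp point. The pads swing forward as they close: fully open they stand 13 mm farther back than shut.
Start: joints at [-1.329, 0.276, 1.505, -0, 1.361, -0.121], TCP at [0.204, -0.538, 0.204] pointing down, gripper open.
Joint ranges: [-2.89, 2.89], [-0.75, 2.08], [0.22, 2.7], [-1.18, 4.32], [0.11, 2.71], [-2.7, 2.7]. Speed limits (rad/s): [2.57, 2.57, 3.14, 3.14, 3.14, 3.14].

INTERFACE

Orientations are given as a rotation vector (axis times angle).
In Python, from station import bot gives the robot as it stands.
- The arm moves only by the tool carry_out, never from a script. Its argument "moves" is a list of rows, each a list of 7 numbers: the finger opening in cm, from 0 to 8.54, then the shift along the tool's x, y, z in cm, then the turn, a rotation vector about the tool's x, y, z in degrees. A call has 1 to 12 rows; each row shifts and turns the commanded pose from where the row before left it, along the tool's axes as they then stand; what a row does not reach is not made up. A row lasts 1/8 s, in which the tool goes at most 62.5 mm and 10.7 degrees, less where a joint would pass 70% of its speed; a pose out of reach is approached as far as the arm can. A call with a gripper value outside its range is refused whole. The fingers move at their own pace and stop on an object; "newtons" is the grip in N (left out, the last holds). Time passes only in rows, so rows that do not move let the fingers close. It gives the time, the measured TCP pose, the force, the opening and the grip force at its end, in the units of the state.
- bot.sense(): the state, without advancing time (a new reading comes with each control period).
- bot.grab_frame(name): name is "scene" or "side" or "wrist"; returns the picture (480x640x3 uint8, red, green, blue); there is no depth.
- bot.camera_params(name): a dict with "vfov" (degrees; the focal length in pixels is half the picture's height over the tangent of half this angle, whatever the lens; pixels are square), "cx", "cy" (the principal point, pixels), "world_to_cam" (4x4, takes a point from world to camera coordinates); the wrist camera has in their place "mount" (4x4, takes a point from camera to tool coordinates, whose origin is the TCP and whose axes are the flange's). Camera axes: x right, y down, z forward; pixel columns grow to the right and rows downward; lengths in m; the calibration is good to about 2 mm. A picture is of the moment at which its call begins: read the wrist's pose just before it. camera_params takes no time and is no camera call.
- bot.finish_job(): hands the job in; it is judged then, once.
Trained networks look in the newest picture that a camera, given by its name, has taken for a name from the list of things; names that differ only in an ending like _2 or _b are one class to them, and where a whole thing is asked for, a point or a joint stands for the part that bears it (a point fixed in the world has none). Each returns a list of dicts, best first, with "score" (0 to 1); they miss things now and then, are a little off and sometimes report something else, mostly with a low value. They report only what shows in the picture. A call takes as long as a camera call. They do not tell look-alikes from the thing itself.
- bot.search_frame(camera, query): "position" ([x, y, z] in m, in world coordinates, good to about 4 mm: the middle of the surface that is visible of it).
- bot.outline_of(camera, query): "pixels" (480x640 bool, what is visible of it).
- bot.pinpoint(camera, query): "position" ([x, y, z] in m, in world coordinates, good to about 4 mm: a listed point, or the origin of a listed thing).
The state is a dict: "time_s": time; "q": joint angles; "joint_vel": joint speeds; "effort": joint torques, N m; "position": TCP position; "orientation": TCP orientation; "force": force on the tool from outside, world axes, zero at the start; "wrist_torque": the same for the moment, N m; "opening": finger opening in m; "gripper_force": force on a finger pad.
Only numpy, scipy, OpenCV 4.12 (cv2) and the standard library are available. Lean on these libraries where they do the work, as an engineer would, in place of code of your own. Each camera call takes 0.05 s, during which the arm holds its last target. There are 200 camera calls.

## Working session

There is one attempt and no reset: what is moved stays moved. The work goes in short steps, Python scripts to look and compute and a tool call to move; the robot and the scene stay as the last step left them, time stands still between calls to the robot, and variables do not carry over. Pictures are saved under pics/ and viewed, at most 10 in all, crops included, and the job is handed in when it is done.

Besides the shell and the picture viewer there is one more tool, called after ">>>" in YAML: its name, and indented under it one key for each argument. carry_out: Moves the arm, as the interface text tells. Its arguments: {"type":"object","properties":{"moves":{"type":"array"},"newtons":{"type":"number"}},"required":["moves"]}

```bash
mkdir -p pics; ls; cat > h.py <<'E'
import numpy as np, cv2
from station import bot
from scipy.spatial.transform import Rotation as R
def save(cam,name):
    im=bot.grab_frame(cam); cv2.imwrite(f'pics/{name}.png',im[...,::-1]); return im
def pins(cam,names):
    for n in names:
        r=bot.pinpoint(cam,n)
        print(cam,n,[(np.round(d['position'],3).tolist(),round(d['score'],2)) for d in r[:3]])
def st():
    s=bot.sense(); r=R.from_rotvec(s['orientation']).as_matrix()
    print('t',s['time_s'],'p',np.round(s['position'],4),'F',np.round(s['force'],1),'op',s['opening'],s['gripper_force']);print(np.round(r,3)); return s
E
python3 - <<'E'
from h import *
s=st()
a=save('scene','scene0');b=save('side','side0')
N=['scale','pan_floor','stand','rack','low_board','low_board_mid','tall_board_a','drum_blank','thick_bar','middle_bar','slim_bar','disc_blank','knob_blank','pointer_tip','marker_tip','mallet']
for c in('scene','side'): pins(c,N)
for c in('scene','side'):
    p=bot.camera_params(c); print(c,p['vfov'],p['cx'],p['cy'],np.round(p['world_to_cam'],3).tolist())
print(bot.camera_params('wrist'))
E
```

```text
pics
t 0.0 p [ 0.2039 -0.537   0.2027] F [-0.2 -0.2 -0.4] op 0.08572928972786471 0.0
[[ 0.935  0.355 -0.   ]
 [ 0.355 -0.935  0.002]
 [ 0.    -0.002 -1.   ]]
scene scale [([0.571, -0.016, 0.0], 0.68)]
scene pan_floor [([0.573, -0.02, 0.092], 0.65)]
scene stand [([0.509, 0.291, -0.003], 0.71), ([0.422, 0.333, 0.098], 0.46)]
scene rack [([0.52, -0.314, -0.001], 0.68)]
scene low_board [([0.52, -0.32, 0.014], 0.7)]
scene low_board_mid [([0.522, -0.316, 0.052], 0.73)]
scene tall_board_a [([0.579, -0.317, 0.02], 0.67), ([0.455, -0.318, 0.015], 0.59)]
scene drum_blank [([0.506, 0.345, 0.098], 0.79)]
scene thick_bar [([0.527, -0.012, 0.093], 0.83), ([0.572, -0.019, 0.094], 0.41), ([0.598, 0.251, 0.098], 0.24)]
scene middle_bar [([0.427, 0.466, 0.003], 0.91), ([0.28, 0.251, -0.001], 0.88), ([0.298, 0.369, -0.002], 0.58)]
scene slim_bar [([0.427, 0.232, 0.095], 0.63)]
scene disc_blank [([0.515, 0.235, 0.092], 0.84), ([0.598, 0.25, 0.097], 0.72)]
scene knob_blank [([0.597, 0.25, 0.096], 0.49)]
scene pointer_tip [([0.755, -0.089, 0.05], 0.52)]
scene marker_tip [([0.709, -0.025, 0.075], 0.63)]
sc
[... 1360 characters left out ...]
7], [0.566, 0.63, -0.533, -0.283], [-0.348, -0.403, -0.846, 1.611], [0.0, 0.0, 0.0, 1.0]]
side 45.816588036901216 313.29288467155635 235.253166503503 [[-0.773, -0.634, -0.018, 0.456], [-0.407, 0.517, -0.753, 0.267], [0.487, -0.575, -0.658, 1.065], [0.0, 0.0, 0.0, 1.0]]
{'vfov': 63.288915609226656, 'cx': 320.5140247497283, 'cy': 235.07557675263755, 'mount': array([[-3.33186843e-04, -9.50216196e-01, -3.11591190e-01,
         8.10946945e-02],
       [ 9.99998058e-01, -9.21871393e-04,  1.74199704e-03,
        -3.78091992e-04],
       [-1.94252081e-03, -3.11590005e-01,  9.50214658e-01,
        -1.70184114e-01],
       [ 0.00000000e+00,  0.00000000e+00,  0.00000000e+00,
         1.00000000e+00]])}
```

View pics/scene0.png

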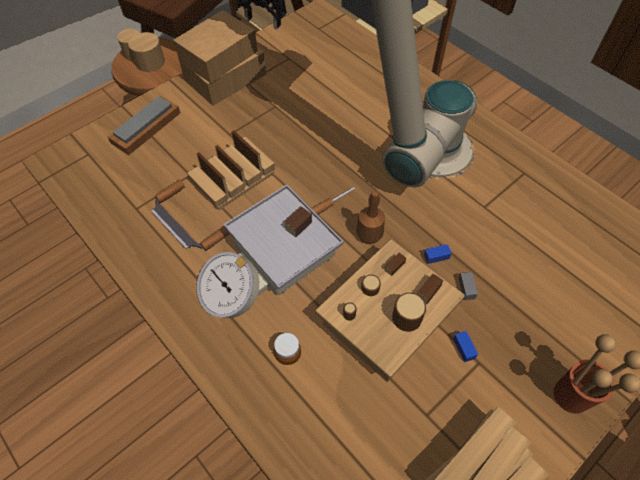

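View pics/side0.png

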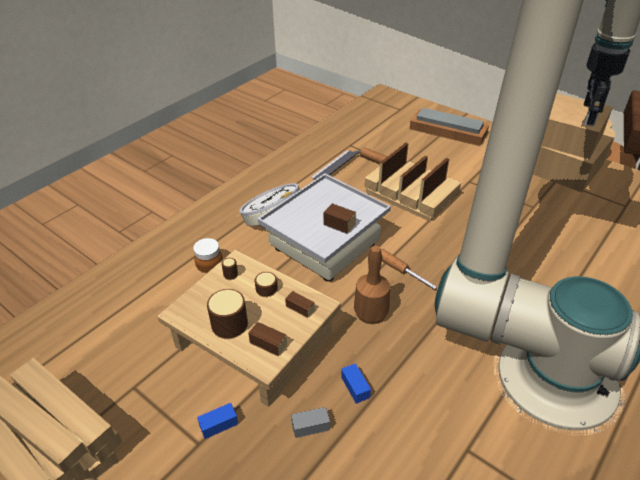

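The scene view shows the thick bar in the pan at (298,221), and the pan's tray around (283,237). The dial centre is at (228,286), with the pointer towards (213,270) and the brass tab at (240,262). In the rack, the narrowest board is the middle one at (230,163); the taller ones are at (210,172) and (250,150).

Things that could be taken for the narrowest board are the rack boards at (210,172), (230,163) and (250,150). For the middle bar, the dark one on the stand at (429,288) is the real one. The blue blocks at (437,254) and (465,346) and the grey one at (468,286) are decoys.

```bash
cat >> h.py <<'E'
def cam(c):
    p=bot.camera_params(c); f=240/np.tan(np.radians(p['vfov']/2))
    K=np.array([[f,0,p['cx']],[0,f,p['cy']],[0,0,1]])
    if c=='wrist':
        s=bot.sense(); T=np.eye(4);T[:3,:3]=R.from_rotvec(s['orientation']).as_matrix();T[:3,3]=s['position']
        W=np.linalg.inv(T@p['mount'])
    else: W=np.array(p['world_to_cam'])
    return K,W
def proj(c,P,kw=None):
    K,W=kw or cam(c); q=(np.atleast_2d(P)@W[:3,:3].T+W[:3,3])@K.T; return q[:,:2]/q[:,2:]
def toplane(c,px,z,kw=None):
    K,W=kw or cam(c); o=-W[:3,:3].T@W[:3,3]
    d=np.c_[np.atleast_2d(px),np.ones(len(np.atleast_2d(px)))]@np.linalg.inv(K).T@W[:3,:3]
    return (o+d*((z-o[2])/d[:,2])[:,None])[:,:2]
def tri(pa,pb,ca='scene',cb='side'):
    Ps=[K@W[:3] for K,W in(cam(ca),cam(cb))]
    X=cv2.triangulatePoints(Ps[0],Ps[1],np.array(pa,float).reshape(2,1),np.array(pb,float).reshape(2,1)).ravel()
    return X[:3]/X[3]
def dial(c,im,C,yaw,n=400,half=.09,kw=None):
    # rectify: viewer's right=+y, up=-x
    cy,sy=np.cos(yaw),np.sin(yaw); s,k=.5,np.sqrt(.75)
    right=np.array([-sy,cy,0]); down=np.array([cy*k,sy*k,-s])
    P=[C+a*right*half+b*down*half for a,b in((-1,-1),(1,-1),(1,1),(-1,1))]
    H=cv2.getPerspectiveTransform(np.float32([[0,0],[n,0],[n,n],[0,n]]),proj(c,P,kw).astype(np.float32))
    return cv2.warpPerspective(im,H,(n,n),flags=cv2.WARP_INVERSE_MAP|cv2.INTER_CUBIC)
E
python3 - <<'E'
from h import *
ims={c:bot.grab_frame(c) for c in('scene','side')}
for q,z in(('pan_floor',.1025),('stand',.096),('rack',.047),('middle_bar',.126),('slim_bar',.12),('thick_bar',.130)):
  for c in('scene','side'):
    for o in bot.outline_of(c,q)[:3]:
        m=o['pixels'].astype(np.uint8); ys,xs=np.nonzero(m)
        if len(xs)<10: continue
        w=toplane(c,np.c_[xs,ys],z); r=cv2.minAreaRect((w*1000).astype(np.float32))
        print(q,c,round(o['score'],2),'px',xs.mean().round(),ys.mean().round(),'rect',np.round(r[0]),np.round(r[1]),round(r[2],1))
# height from two views: search_frame positions and triangulation of outline-free pins
for q in('low_board_mid','middle_bar','low_board'):
    A=[bot.pinpoint(c,q) for c in('scene','side')]
    pa=proj('scene',A[0][0]['position'])[0]
    for b in A[1][:3]: print(q,'tri',np.round(tri(pa,proj('side',b['position'])[0]),3))
C=np.array([.757,-.026,.052])
d1=dial('scene',ims['scene'],C,0)
u=proj('scene',[.52,-.318,.07])[0].astype(int)
crop=cv2.resize(ims['scene'][u[1]-45:u[1]+45,u[0]-45:u[0]+45],(400,400),interpolation=cv2.INTER_CUBIC)
cv2.imwrite('pics/c1.png',np.hstack([d1,crop])[...,::-1])
E
```

```text
pan_floor scene 0.8 px 281.0 237.0 rect [575. -18.] [238. 203.] 87.6
pan_floor side 0.58 px 322.0 217.0 rect [569. -15.] [244. 216.] 87.1
stand scene 0.6 px 385.0 310.0 rect [515. 292.] [286. 230.] 4.0
stand scene 0.34 px 370.0 285.0 rect [511. 227.] [56. 42.] 44.9
stand side 0.9 px 254.0 325.0 rect [491. 306.] [297. 258.] 4.3
stand side 0.58 px 266.0 284.0 rect [526. 223.] [44. 67.] 42.1
rack scene 0.88 px 232.0 176.0 rect [ 525. -303.] [166. 218.] 89.8
rack scene 0.59 px 230.0 163.0 rect [ 514. -327.] [167.  33.] 88.5
rack scene 0.15 px 282.0 237.0 rect [554. -48.] [250. 216.] 86.8
rack side 0.66 px 413.0 193.0 rect [ 509. -291.] [226. 185.] 0.2
middle_bar scene 0.85 px 467.0 285.0 rect [360. 387.] [69. 36.] 53.0
middle_bar scene 0.78 px 430.0 287.0 rect [429. 332.] [75. 35.] 10.1
middle_bar scene 0.74 px 436.0 253.0 rect [348. 283.] [40. 68.] 63.8
middle_bar side 0.87 px 311.0 422.0 rect [252. 414.] [58. 41.] 52.9
middle_bar side 0.77 px 268.0 339.0 rect [412. 338.] [73. 48.] 10.9
middle_bar side 0.76 px 355.0 383.0 rect [241. 315.] [36. 70.] 64.6
slim_bar scene 0.84 px 394.0 264.0 rect [439. 234.] [62. 27.] 5.2
slim_bar side 0.88 px 299.0 304.0 rect [424. 238.] [63. 39.] 3.9
thick_bar scene 0.97 px 298.0 221.0 rect [535.  -4.] [78. 50.] 9.1
thick_bar side 0.62 px 339.0 218.0 rect [512.   3.] [85. 74.] 6.6
low_board_mid tri [ 0.518 -0.321  0.052]
middle_bar tri [ 0.28   0.249 -0.008]
middle_bar tri [0.378 0.407 0.113]
middle_bar tri [0.389 0.328 0.156]
low_board tri [ 0.52  -0.318  0.013]
```

View pics/c1.png

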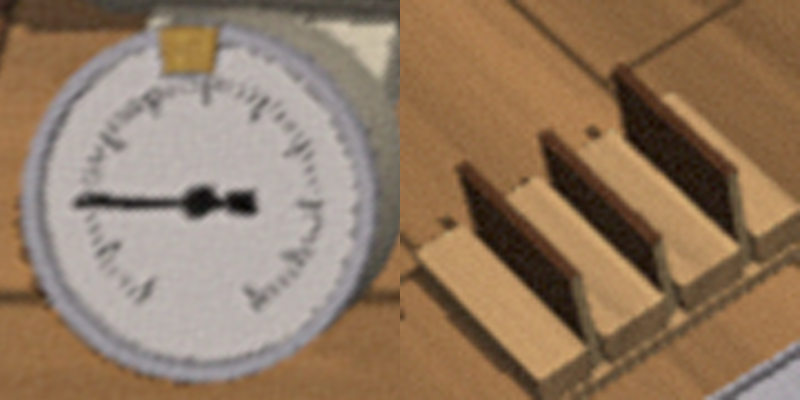

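The left half of the picture is the rectified dial: centre (202,202), pointer tip (80,202), tab middle (188,50) and the 250 g tick (207,95). That reads as about 96 g with a target near 240 g. The right half confirms that the middle board, top edge near (600,190), is the lowest of the three. It measures (0.520, -0.319), mid z 0.052.

>>> carry_out:
  moves:
    - [3,0,0,0,0,0,-9.9]
    - [3,0,0,0,0,0,-9.9]
    - [3,0,0,0,0,0,-9.9]
    - [3,0,0,0,0,0,-9.9]
    - [3,0,0,0,0,0,-9.9]
    - [3,0,0,0,0,0,-9.9]
    - [3,0,0,0,0,0,-9.8]
  newtons: 30

```text
time_s: 3.58
position: [0.2041, -0.5376, 0.2035]
orientation: [2.215, 2.227, -0.0]
force: [-0.4, 0.7, 0.7]
opening: 0.0298
gripper_force: 0.0
```

>>> carry_out:
  moves:
    - [3,3.1,4.5,0,0,0,0]
    - [3,3.1,4.5,0,0,0,0]
    - [3,3.1,4.5,0,0,0,0]
    - [3,3.1,4.5,0,0,0,0]
    - [3,3.1,4.5,0,0,0,0]
    - [3,3.1,4.5,0,0,0,0]
    - [3,3.2,4.6,0,0,0,0]
    - [3,0,0,0,0,0,0]
    - [3,0,0,0,0,0,0]

```text
time_s: 4.7
position: [0.5197, -0.3197, 0.2033]
orientation: [-2.221, -2.222, 0.002]
force: [0.3, 0.8, 0.3]
opening: 0.0301
gripper_force: 0.0
```

```bash
python3 - <<'E'
from h import *
st(); kw=cam('wrist'); im=save('wrist','w1')
pins('wrist',['low_board_mid','low_board','tall_board_a','rack'])
for o in bot.outline_of('wrist','low_board')[:2]:
    ys,xs=np.nonzero(o['pixels']); w=toplane('wrist',np.c_[xs,ys],.09,kw); r=cv2.minAreaRect((w*1000).astype(np.float32)); print(o['score'],r)
E
```

```text
t 4.7 p [ 0.5197 -0.3197  0.2033] F [0.3 0.8 0.3] op 0.03008151333992046 0.0
[[-0.     1.    -0.001]
 [ 1.     0.    -0.   ]
 [-0.    -0.001 -1.   ]]
wrist low_board_mid []
wrist low_board [([0.517, -0.32, 0.016], 0.6)]
wrist tall_board_a [([0.457, -0.32, 0.016], 0.83), ([0.58, -0.315, 0.01], 0.56)]
wrist rack [([0.521, -0.322, 0.001], 0.83)]
```

View pics/w1.png

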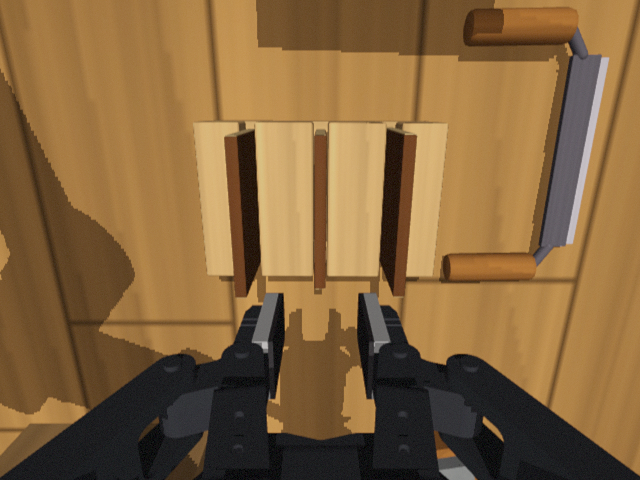

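The wrist view shows the low board edge-on at column 320 (rows 130–293), centred between the fingers and parallel to them. The taller boards are at columns 240 and 400, so I can descend.

>>> carry_out:
  moves:
    - [3,0,0,5,0,0,0]
    - [3,0,0,5,0,0,0]
    - [3,0,0,2.4,0,0,0]
    - [3,0,0,1.6,0,0,0]
    - [3,0,0,0,0,0,0]
    - [0.5,0,0,0,0,0,0]
    - [0.5,0,0,0,0,0,0]
    - [0.5,0,0,0,0,0,0]
    - [0.5,0,0,0,0,0,0]
    - [0.5,0,0,0,0,0,0]
  newtons: 30

```text
time_s: 6.25
position: [0.5202, -0.3197, 0.0637]
orientation: [2.221, 2.221, -0.0]
force: [0.4, -0.3, 1.0]
opening: 0.0051
gripper_force: 0.0
```

```bash
python3 - <<'E'
from h import *
st(); im=save('wrist','w2'); b=bot.grab_frame('side'); a=bot.grab_frame('scene')
f=lambda im,c:cv2.resize(im[c[1]-50:c[1]+50,c[0]-50:c[0]+50],(300,300),interpolation=cv2.INTER_CUBIC)
P=[.52,-.318,.08]
u=[proj(c,P)[0].astype(int) for c in('scene','side')]
cv2.imwrite('pics/c2.png',np.hstack([cv2.resize(im,(200,300))*0+cv2.resize(im[150:450,220:420],(200,300)),f(a,u[0]),f(b,u[1])])[...,::-1])
E
```

```text
t 6.25 p [ 0.5202 -0.3197  0.0637] F [ 0.4 -0.3  1. ] op 0.005076483996161185 0.0
[[ 0.  1.  0.]
 [ 1. -0. -0.]
 [-0.  0. -1.]]
```

View pics/c2.png

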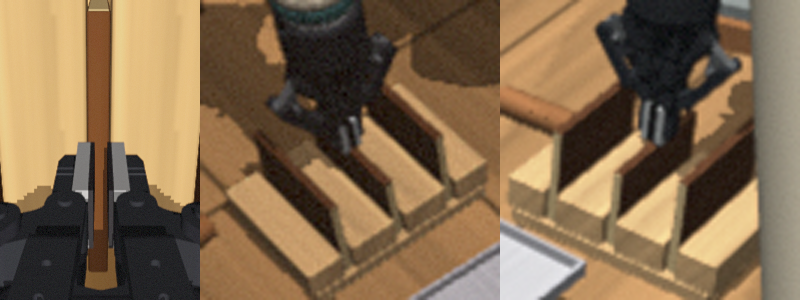

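The left part of the picture shows the board running between the pads. In both outside views, though, the finger tips seem to end at the board's top edge, (347,150) and (657,145). I'll overlay the expected points to check.

```bash
python3 - <<'E'
from h import *
s=bot.sense(); p=np.array(s['position'])
out=[]
for c in('scene','side'):
    im=bot.grab_frame(c).copy(); u=proj(c,[.52,-.319,.085])[0].astype(int)
    k=8; S=25; cr=cv2.resize(im[u[1]-S:u[1]+S,u[0]-S:u[0]+S],(400,400),interpolation=cv2.INTER_CUBIC)
    def dot(P,col):
        q=(proj(c,P)[0]-u+S)*k; cv2.circle(cr,tuple(int(v) for v in q),4,col,-1)
    dot(p,(255,0,0)); dot(p+[0,0,.019],(255,160,0))
    for dy in(-.06,0,.06): dot([.52,-.319+dy,.09],(0,255,0)); dot([.52,-.319+dy,.047],(0,255,255))
    out.append(cr)
cv2.imwrite('pics/c3.png',np.hstack(out)[...,::-1])
E
```

```text
(no output)
```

View pics/c3.png

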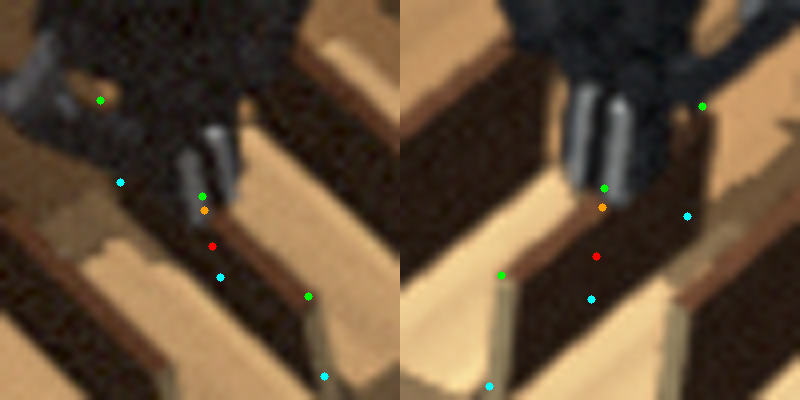

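>>> carry_out:
  moves:
    - [0,0,0,0,0,0,0]
    - [0,0,0,0,0,0,0]
    - [0,0,0,0,0,0,0]
    - [0,0,0,0,0,0,0]
  newtons: 30

```text
time_s: 7.0
position: [0.5201, -0.3197, 0.0635]
orientation: [2.222, 2.221, -0.0]
force: [0.1, -0.6, -0.2]
opening: -0.0002
gripper_force: 0.0
```

```bash
python3 - <<'E'
from h import *
s=st(); print(s['q'])
p=np.array(s['position']);out=[]
w=bot.grab_frame('wrist').copy(); q=proj('wrist',p)[0]; cv2.circle(w,tuple(int(v) for v in q),2,(255,0,0),-1); print(q)
for dy in(-.06,0,.06):
    q=proj('wrist',[.52,-.319+dy,.09])[0]; cv2.circle(w,tuple(int(v) for v in q),2,(0,255,0),-1)
out.append(cv2.resize(w[160:480,240:400],(300,600),interpolation=cv2.INTER_CUBIC))
for c in('scene','side'):
    im=bot.grab_frame(c).copy(); u=proj(c,[.52,-.319,.085])[0].astype(int)
    k=10; S=15; cr=cv2.resize(im[u[1]-20:u[1]+10,u[0]-25:u[0]+25],(500,300),interpolation=cv2.INTER_CUBIC)
    out.append(cr)
cv2.imwrite('pics/c4.png',np.hstack([out[0],np.vstack(out[1:])])[...,::-1])
E
```

```text
t 7.0 p [ 0.5201 -0.3197  0.0635] F [ 0.1 -0.6 -0.2] op -0.00016975499950233234 0.0
[[ 0.  1.  0.]
 [ 1. -0. -0.]
 [-0.  0. -1.]]
[-6.65016717e-01  4.32977848e-01  1.63102508e+00 -5.43148857e-05
  1.07748925e+00 -6.64727216e-01]
[318.51598864 283.67880499]
```

View pics/c4.png

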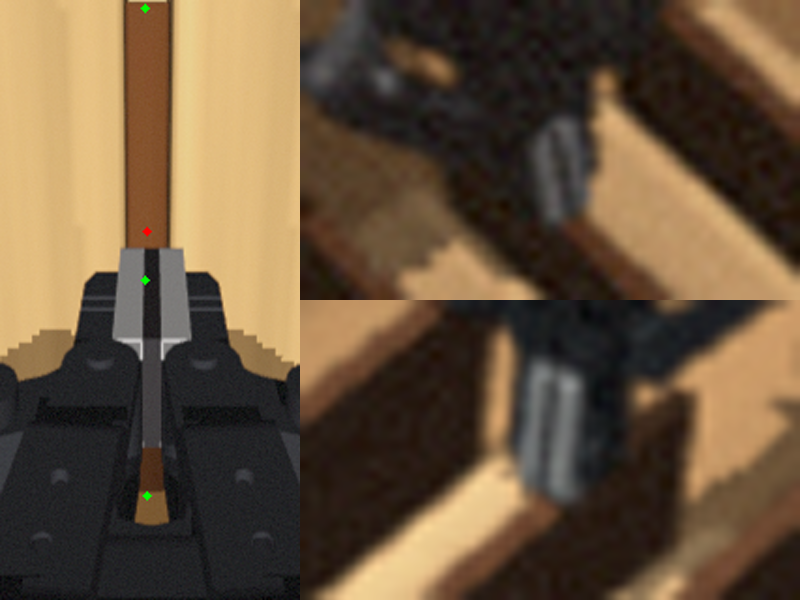

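The picture shows the shut fingers sitting above the board and hiding it: tips at row 292 of the wrist frame, where the TCP should project to row 284. Allowing for the pad's width, the real tips are about 28 mm behind the reported TCP. The outside views agree, with tips at z≈0.09. I'll go about 28 mm deeper than the nominal height.

>>> carry_out:
  moves:
    - [3,0,0,-1.5,0,0,0]
    - [3,0,0,0,0,0,0]
    - [3,0,0,0,0,0,0]
    - [3,0,0,0,0,0,0]
    - [3,0,0,2.2,0,0,0]
    - [3,0,0,1.3,0,0,0]
    - [3,0,0,1,0,0,0]
    - [3,0,0,0,0,0,0]
    - [0,0,0,0,0,0,0]
    - [0,0,0,0,0,0,0]
    - [0,0,0,0,0,0,0]
    - [0,0,0,0,0,0,0]
  newtons: 30

```text
time_s: 8.65
position: [0.5204, -0.3198, 0.0339]
orientation: [2.221, 2.221, 0.0]
force: [-0.6, 0.5, 1.1]
opening: 0.0084
gripper_force: 34.6
```

>>> carry_out:
  moves:
    - [0,0,0,-1,0,0,0]
    - [0,0,0,-2,0,0,0]
    - [0,0,0,-4,0,0,0]
    - [0,0,0,-5.5,0,0,0]
    - [0,2.5,0.8,0,0,0,0]
    - [0,5,1.7,0,0,0,0]
    - [0,5,1.7,0,0,0,0]
    - [0,5,1.7,0,0,0,0]
    - [0,5,1.7,0,0,0,0]
    - [0,5,1.7,0,0,0,0]
    - [0,2.5,0.7,0,0,0,0]
    - [0,0,0,0,0,0,0]

```text
time_s: 10.15
position: [0.6205, -0.0177, 0.1589]
orientation: [2.218, 2.225, 0.001]
force: [-0.5, -0.8, -1.6]
opening: 0.0083
gripper_force: 34.4
```

```bash
python3 - <<'E'
from h import *
st(); [bot.grab_frame(c) for c in('scene','side')]
A=[bot.pinpoint(c,'low_board') for c in('scene','side')]
for c,a in zip(('scene','side'),A): print([(np.round(d['position'],3).tolist(),round(d['score'],2)) for d in a])
print(tri(proj('scene',A[0][0]['position'])[0],proj('side',A[1][0]['position'])[0]))
for c in('scene','side'): pins(c,['low_board_mid','tall_board_a','pan_floor','thick_bar'])
E
```

```text
t 10.15 p [ 0.6205 -0.0177  0.1589] F [-0.5 -0.8 -1.6] op 0.008266040000790856 34.42608833312988
[[-0.003  1.     0.   ]
 [ 1.     0.003  0.   ]
 [ 0.     0.    -1.   ]]
[([0.622, -0.015, 0.141], 0.74)]
[([0.622, -0.017, 0.14], 0.88)]
[ 0.62195482 -0.01601222  0.14049667]
scene low_board_mid [([0.621, -0.013, 0.179], 0.73), ([0.707, -0.03, 0.074], 0.66)]
scene tall_board_a [([0.582, -0.316, 0.016], 0.84), ([0.514, 0.233, 0.092], 0.57)]
scene pan_floor [([0.573, -0.018, 0.094], 0.87), ([0.514, 0.234, 0.094], 0.7), ([0.524, -0.015, 0.092], 0.37)]
scene thick_bar [([0.524, -0.016, 0.094], 0.63)]
side low_board_mid [([0.618, -0.019, 0.179], 0.7)]
side tall_board_a [([0.462, -0.317, 0.012], 0.9), ([0.583, -0.315, 0.015], 0.89)]
side pan_floor []
side thick_bar [([0.528, -0.012, 0.09], 0.92)]
```

>>> carry_out:
  moves:
    - [0,0,0,2.5,0,0,0]
    - [0,0,0,1.5,0,0,0]
    - [0,0,0,0.6,0,0,0]
    - [0,0,0,0.2,0,0,0]
    - [0,0,0,0.2,0,0,0]
    - [0,0,0,0,0,0,0]
    - [0,0,0,0,0,0,0]

```text
time_s: 11.62
position: [0.6206, -0.0198, 0.109]
orientation: [2.221, 2.22, 0.001]
force: [0.5, 0.3, 0.5]
opening: 0.0084
gripper_force: 34.5
```

```bash
python3 - <<'E'
from h import *
for i in range(5): s=bot.sense(); print(s['position'][2],np.round(s['force'],2)); bot.grab_frame('side') 
for c in('scene','side'): bot.grab_frame(c);pins(c,['low_board','pointer_tip','pan_floor'])
E
```

```text
0.10900891505225606 [0.53 0.25 0.45]
0.10897415095160541 [-0.23  0.16 -0.51]
0.1088940950637351 [ 0.6   0.27 -0.36]
0.10886154052040582 [ 0.64 -0.53  0.03]
0.10876824053340486 [ 0.27  0.29 -0.57]
scene low_board [([0.623, -0.016, 0.087], 0.87)]
scene pointer_tip [([0.728, -0.075, 0.067], 0.53)]
scene pan_floor [([0.571, -0.02, 0.093], 0.55)]
side low_board [([0.62, -0.017, 0.09], 0.97)]
side pointer_tip []
side pan_floor [([0.572, -0.02, 0.09], 0.89), ([0.6, 0.252, 0.098], 0.63), ([0.423, 0.329, 0.098], 0.38)]
```

>>> carry_out:
  moves:
    - [0,0,0,0.1,0,0,0]
    - [0.8,0,0,0.05,0,0,0]
    - [1,0,0,0,0,0,0]
    - [1.5,0,0,0,0,0,0]
    - [2.5,0,0,0,0,0,0]
    - [3,0,0,0,0,0,0]
    - [3,0,0,0,0,0,0]
    - [3,0,0,-1,0,0,0]
    - [3,0,0,-3,0,0,0]
    - [3,0,0,-4,0,0,0]
    - [3,0,0,-2,0,0,0]
    - [3,0,0,0,0,0,0]

```text
time_s: 13.78
position: [0.6215, -0.0199, 0.2097]
orientation: [2.219, 2.218, 0.005]
force: [0.1, 0.8, -0.3]
opening: 0.0299
gripper_force: 0.0
```

```bash
cat >> h.py <<'E'
def look(name):
    im=bot.grab_frame('scene'); d=dial('scene',im,np.array([.757,-.026,.052]),0)
    u=proj('scene',[.573,-.02,.11])[0].astype(int)
    cr=cv2.resize(im[u[1]-70:u[1]+70,u[0]-70:u[0]+70],(400,400),interpolation=cv2.INTER_CUBIC)
    cv2.imwrite(f'pics/{name}.png',np.hstack([d,cr])[...,::-1])
    g=cv2.cvtColor(d,cv2.COLOR_RGB2GRAY).astype(float)
    # pointer: darkest ray from centre; centre (202,202) and 250 g tick at +2.7deg
    a=np.radians(np.arange(-150,152,.5)); rr=np.arange(30,105)
    v=[g[(202-rr*np.cos(t)).round().astype(int),(202+rr*np.sin(t)).round().astype(int)].mean() for t in a]
    v=np.convolve(v,np.ones(5)/5,'same'); i=np.argmin(v[5:-5])+5; ang=np.degrees(a[i])
    h=cv2.cvtColor(d,cv2.COLOR_RGB2HSV); m=cv2.inRange(h,(12,110,90),(30,255,255)); yy,xx=np.nonzero(m)
    k=(abs(np.hypot(xx-202,yy-202)-150)<22)&(yy<150); mt=np.degrees(np.arctan2((xx[k]-202).mean(),(202-yy[k]).mean()))
    f=lambda x:250+(x-2.7)/.6
    print('pointer',ang,f(ang),'g; tab',mt,f(mt),'g',k.sum())
E
python3 - <<'E'
from h import *
st(); look('c5')
for c in('scene','side'): bot.grab_frame(c);pins(c,['low_board','pointer_tip','marker_tip','disc_blank','pan_floor'])
kw=cam('scene')
for o in bot.outline_of('scene','disc_blank')[:1]:
    ys,xs=np.nonzero(o['pixels']); print(xs.mean(),ys.mean())
E
```

```text
t 13.775 p [ 0.6215 -0.0199  0.2097] F [ 0.1  0.8 -0.3] op 0.029875810776831168 0.0
[[ 0.     1.     0.005]
 [ 1.    -0.    -0.001]
 [-0.001  0.005 -1.   ]]
pointer -40.0 178.83333333333331 g; tab -4.76893416478526 237.55177639202458 g 2008
scene low_board [([0.621, -0.018, 0.088], 0.57)]
scene pointer_tip []
scene marker_tip [([0.706, -0.028, 0.078], 0.42)]
scene disc_blank [([0.514, 0.235, 0.094], 0.53), ([0.57, -0.016, -0.0], 0.2)]
scene pan_floor []
side low_board [([0.622, -0.019, 0.088], 0.59), ([0.421, 0.332, 0.096], 0.52)]
side pointer_tip []
side marker_tip [([0.703, -0.026, 0.078], 0.49), ([0.524, -0.013, 0.089], 0.25), ([0.422, 0.326, 0.096], 0.19)]
side disc_blank [([0.517, 0.238, 0.096], 0.85)]
side pan_floor [([0.571, -0.019, 0.088], 0.64), ([0.584, -0.314, 0.018], 0.24)]
370.4294117647059 284.3176470588235
```

View pics/c5.png

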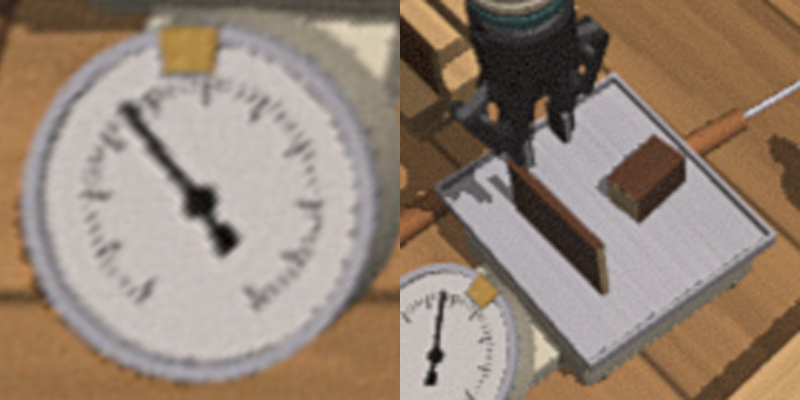

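The dial part shows the pointer tip at (127,107), about 182 g, and the tab at (188,50), about 240 g. The right part shows the board standing in the pan at (560,230) next to the thick bar at (650,180). About 58–61 g is missing, so I'll add the middle bar (64 g).

>>> carry_out:
  moves:
    - [5,0,0,0,0,0,10]
    - [5,0,0,0,0,0,10]
    - [5,0,0,0,0,0,10]
    - [5,0,0,0,0,0,10]
    - [5,0,0,0,0,0,10]
    - [5,0,0,0,0,0,10]
    - [5,0,0,0,0,0,10]
    - [5,0,0,0,0,0,10]

```text
time_s: 15.48
position: [0.6202, -0.0197, 0.2071]
orientation: [3.13, 0.264, 0.0]
force: [-0.2, 0.1, 0.0]
opening: 0.0502
gripper_force: 0.0
```

>>> carry_out:
  moves:
    - [5,-1.9,-5.4,0,0,0,0]
    - [5,-1.9,-5.4,0,0,0,0]
    - [5,-1.9,-5.4,0,0,0,0]
    - [5,-1.9,-5.4,0,0,0,0]
    - [5,-2,-5.4,0,0,0,0]
    - [5,-2,-5.4,0,0,0,0]
    - [5,-2,-5.4,0,0,0,0]
    - [5,0,0,0,0,0,0]
    - [5,0,0,0,0,0,0]

```text
time_s: 16.6
position: [0.4208, 0.3288, 0.207]
orientation: [3.129, 0.275, 0.001]
force: [1.0, -0.8, -1.1]
opening: 0.0501
gripper_force: 0.0
```

```bash
python3 - <<'E'
from h import *
st(); kw=cam('wrist'); im=save('wrist','w3')
pins('wrist',['middle_bar','drum_blank'])
for o in bot.outline_of('wrist','middle_bar')[:3]:
    m=o['pixels'];ys,xs=np.nonzero(m); w=toplane('wrist',np.c_[xs,ys],.126,kw); r=cv2.minAreaRect((w*1000).astype(np.float32)); print(round(o['score'],2),r,im[m].mean(0))
E
```

```text
t 16.6 p [0.4208 0.3288 0.207 ] F [ 1.  -0.8 -1.1] op 0.050122795675269116 0.0
[[ 0.985  0.174  0.001]
 [ 0.174 -0.985 -0.001]
 [ 0.     0.001 -1.   ]]
wrist middle_bar [([0.426, 0.463, -0.0], 0.91), ([0.284, 0.253, 0.003], 0.85), ([0.424, 0.333, 0.095], 0.79)]
wrist drum_blank [([0.509, 0.34, 0.096], 0.69), ([0.366, 0.086, 0.0], 0.6)]
0.85 ((448.26226806640625, 429.1176452636719), (47.72627258300781, 27.34177017211914), 65.72293090820312) [ 36.68136932  90.69453588 168.41474654]
0.73 ((359.08074951171875, 358.7115478515625), (48.79167175292969, 29.16136932373047), 51.1774787902832) [105.61423841 102.51821192 103.11258278]
0.64 ((425.31243896484375, 331.0195007324219), (66.93533325195312, 30.27244758605957), 8.903675079345703) [115.03851607  72.12689036  39.60113422]
```

The dark bar with no blue or grey in it (mean colour 115/72/40) lies at (0.423, 0.331) with yaw 9°. That is the real middle bar.

>>> carry_out:
  moves:
    - [5,0.2,-0.2,5,0,0,0]
    - [5,0,0,5,0,0,0]
    - [5,0,0,2,0,0,0]
    - [5,0,0,1.1,0,0,0]
    - [5,0,0,0,0,0,0]
    - [1,0,0,0,0,0,0]
    - [1,0,0,0,0,0,0]
    - [1,0,0,0,0,0,0]
    - [1,0,0,0,0,0,0]
  newtons: 30

```text
time_s: 17.92
position: [0.4234, 0.3318, 0.0773]
orientation: [-3.129, -0.274, -0.004]
force: [1.2, -0.5, 6.8]
opening: 0.0294
gripper_force: 31.3
```

>>> carry_out:
  moves:
    - [1,0,0,-1,0,0,0]
    - [1,0,0,-3,0,0,0]
    - [1,0,0,-3,0,0,0]
    - [1,0.3,2.5,0,0,0,0]
    - [1,0.5,5.5,0,0,0,0]
    - [1,0.5,5.5,0,0,0,0]
    - [1,0.5,5.5,0,0,0,0]
    - [1,0.5,5.5,0,0,0,0]
    - [1,0.5,5.5,0,0,0,0]
    - [1,0.5,5.5,0,0,0,0]
    - [1,0.5,5.5,0,0,0,0]
    - [1,0.4,2.1,0,0,0,0]

```text
time_s: 19.42
position: [0.5389, -0.0886, 0.1461]
orientation: [3.13, 0.269, 0.0]
force: [0.4, 0.6, -1.0]
opening: 0.0291
gripper_force: 30.5
```

>>> carry_out:
  moves:
    - [1,0,0,0,0,0,0]
    - [1,0,0,0,0,0,0]

```text
time_s: 19.68
position: [0.5376, -0.0843, 0.1458]
orientation: [-3.128, -0.275, 0.002]
force: [-0.1, -0.2, -0.7]
opening: 0.0294
gripper_force: 30.5
```

```bash
python3 - <<'E'
from h import *
st()
for c in('scene','side'): bot.grab_frame(c);pins(c,['middle_bar','thick_bar','low_board','pan_floor'])
look('tmp')
E
```

```text
t 19.675 p [ 0.5376 -0.0843  0.1458] F [-0.1 -0.2 -0.7] op 0.02938588040660101 30.47843098640442
[[ 0.985  0.174 -0.001]
 [ 0.174 -0.985  0.001]
 [-0.001 -0.002 -1.   ]]
scene middle_bar [([0.426, 0.468, 0.003], 0.8), ([0.282, 0.251, 0.0], 0.71), ([0.534, -0.082, 0.168], 0.7)]
scene thick_bar [([0.526, -0.015, 0.089], 0.58)]
scene low_board [([0.622, -0.02, 0.089], 0.75)]
scene pan_floor [([0.508, 0.289, -0.001], 0.35)]
side middle_bar [([0.297, 0.367, 0.0], 0.92), ([0.541, -0.087, 0.164], 0.91), ([0.422, 0.464, -0.001], 0.8)]
side thick_bar [([0.527, -0.015, 0.087], 0.93)]
side low_board [([0.622, -0.02, 0.088], 0.71), ([0.505, 0.344, 0.098], 0.55)]
side pan_floor [([0.573, -0.02, 0.091], 0.89)]
pointer -40.0 178.83333333333331 g; tab -4.773649146054615 237.54391808990897 g 2008
```

>>> carry_out:
  moves:
    - [1,0,0,3,0,0,0]
    - [1,0,0,3,0,0,0]
    - [1,0,0,1.2,0,0,0]
    - [1,0,0,0.3,0,0,0]
    - [1,0,0,0.2,0,0,0]
    - [1,0,0,0.1,0,0,0]
    - [1,0,0,0,0,0,0]
    - [1,0,0,0,0,0,0]

```text
time_s: 21.22
position: [0.5388, -0.086, 0.0685]
orientation: [3.129, 0.273, 0.002]
force: [0.2, 0.4, -0.1]
opening: 0.029
gripper_force: 30.6
```

```bash
python3 - <<'E'
from h import *
st(); look('tmp')
for c in('scene','side'): bot.grab_frame(c);pins(c,['middle_bar'])
E
```

```text
t 21.225 p [ 0.5388 -0.086   0.0685] F [ 0.2  0.4 -0.1] op 0.02900686593590678 30.558303594589233
[[ 0.985  0.173  0.001]
 [ 0.173 -0.985 -0.   ]
 [ 0.001  0.001 -1.   ]]
pointer -18.5 214.66666666666666 g; tab -4.772816541857962 237.54530576357007 g 2010
scene middle_bar [([0.282, 0.251, -0.001], 0.79), ([0.3, 0.368, -0.004], 0.68), ([0.427, 0.466, 0.003], 0.64)]
side middle_bar [([0.297, 0.368, -0.001], 0.69), ([0.422, 0.466, -0.003], 0.64), ([0.278, 0.251, 0.0], 0.59)]
```

>>> carry_out:
  moves:
    - [1,0,0,0.1,0,0,0]
    - [3.2,0,0,0,0,0,0]
    - [3.6,0,0,0,0,0,0]
    - [4,0,0,0,0,0,0]
    - [4,0,0,0,0,0,0]
    - [4,0,0,-1,0,0,0]
    - [4,0,0,-3,0,0,0]
    - [4,0,0,-5,0,0,0]
    - [4,0,0,-5,0,0,0]
    - [4,0,0,0,0,0,0]
    - [4,0,0,0,0,0,0]
    - [4,0,0,0,0,0,0]

```text
time_s: 22.98
position: [0.5373, -0.0856, 0.2055]
orientation: [-3.129, -0.273, 0.005]
force: [0.1, 0.3, -0.0]
opening: 0.04
gripper_force: 0.0
```

```bash
python3 - <<'E'
from h import *
st(); look('c6')
for c in('scene','side'): bot.grab_frame(c);pins(c,['low_board','thick_bar','tall_board_a','pointer_tip','marker_tip'])
E
```

```text
t 22.975 p [ 0.5373 -0.0856  0.2055] F [ 0.1  0.3 -0. ] op 0.039978050564242404 0.0
[[ 0.985  0.173 -0.003]
 [ 0.173 -0.985  0.001]
 [-0.003 -0.001 -1.   ]]
pointer -5.5 236.33333333333334 g; tab -4.780207104978632 237.53298815836894 g 2014
scene low_board [([0.622, -0.017, 0.087], 0.78)]
scene thick_bar [([0.526, -0.017, 0.085], 0.65), ([0.537, -0.081, 0.088], 0.31)]
scene tall_board_a [([0.584, -0.315, 0.018], 0.95), ([0.456, -0.317, 0.015], 0.61)]
scene pointer_tip [([0.598, 0.25, 0.098], 0.72), ([0.516, 0.234, 0.094], 0.69), ([0.705, -0.036, 0.08], 0.64)]
scene marker_tip [([0.706, -0.027, 0.075], 0.57)]
side low_board [([0.623, -0.018, 0.085], 0.57), ([0.598, 0.251, 0.097], 0.31)]
side thick_bar [([0.525, -0.016, 0.088], 0.74)]
side tall_board_a [([0.464, -0.315, 0.012], 0.97), ([0.581, -0.313, 0.017], 0.62), ([0.516, 0.237, 0.098], 0.24)]
side pointer_tip [([0.707, -0.026, 0.078], 0.61), ([0.707, -0.03, 0.084], 0.43), ([0.463, -0.314, 0.01], 0.23)]
side marker_tip [([0.708, -0.029, 0.078], 0.59), ([0.62, -0.015, 0.125], 0.29)]
```

View pics/c6.png

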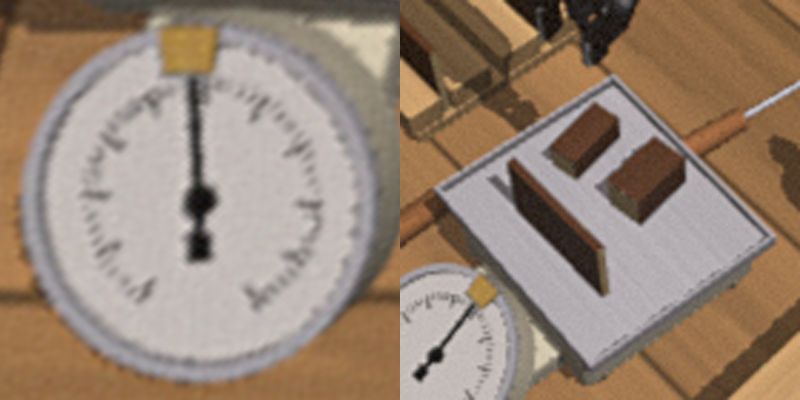

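The picture shows the pointer tip at (193,78), under the tab, whose edges run from 162 to 215. The board and both bars stand steady in the pan, and the gripper is clear of everything. I'm handing the job in.

```bash
python3 -c "
from station import bot
print(bot.finish_job())"
```

```text
the job is handed in; nothing more can be done
None
```

I handed the job in at about 23 s: the narrowest board and the middle bar were added to the thick bar already in the pan, the pointer came to rest on the target tab, and the two wider boards and the tools were left in place.

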